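# Load the sauce warmer and set its heat

### The arm

A 6-joint arm with a two-finger parallel gripper is mounted at the origin on the work surface. World frame = base frame: x ahead of the robot, y to its left, z up, the work surface at z = 0. Lengths are in m, angles in degrees, forces in N, time in s.
With the tool pointing down it reaches from about 0.3 to 0.75 m from the base axis. Payload 8.5 kg.
Tool frame: the origin (TCP) lies between the finger pads; the fingertips stand 17 mm ahead of it and the grasp point (between the pads) lies 2 mm behind it; z points along the fingers, y is the line along which they close (so a half turn about z gives the same grasp; the last joint's range is limited). The gripper opens to 88 mm and grips with 3 to 60 N. Pads are 18 mm wide; open, the fingers measure 123 mm over their backs; the gripper's body (75 mm by 187 mm) begins 45 mm behind the grasp point.
Start: joints at [-83.211, 21.807, 74.336, -0, 83.858, -12.336], TCP at [0.18, -0.52, 0.256] pointing down, gripper open.
Joint ranges: [-178.18, 178.18], [-50.72, 133.34], [12.68, 142.11], [-81.47, 261.47], [9.98, 163.14], [-165.26, 165.26]. Speed limits (degrees/s): [136.94, 136.94, 180, 180, 180, 180].

### API

Orientations are given as [roll, pitch, yaw] about the fixed x, y, z axes, in that order (R = Rz(yaw) Ry(pitch) Rx(roll)).
In Python, from station import robot, vision, search_frame, cut_out, tip_of gives the robot as it stands. The module is installed in compiled form; this text tells all that it offers.
- The arm moves only by the tool servo_tool, never from a script. Its argument "rows" is a list of rows, each a list of 2 entries, a list of its own where there are three numbers: the shift along the tool's x, y, z as a fraction of full scale, then the turn, a rotation vector about the tool's x, y, z as a fraction of full scale. In form: [[[dx, dy, dz], [ax, ay, az]], ...]. A call has 1 to 12 rows; each row shifts and turns the commanded pose from where the row before left it, along the tool's axes as they then stand; what a row does not reach is not made up. Full scale, the value 1, is 5 cm for a shift and 4 degrees for a turn. A row lasts 1/10 s, in which the tool goes at most 50 mm and 8.59 degrees, less where a joint would pass 70% of its speed; a pose out of reach is approached as far as the arm can. A call with a number of a shift or a turn outside -1 to 1 is refused whole. A call with a gripper value outside its range is refused whole. "claw" is the gripper command: -1 is shut, 1 is fully open, values between are in proportion, set as the call begins (left out, the last holds). The fingers move at their own pace and stop on an object; "force" is the grip in N (left out, the last holds). Time passes only in rows, so rows that do not move let the fingers close. It gives the time, the measured TCP pose, the force, the opening and the grip force at its end, in the units of the state.
- robot.read_state(): the state, without advancing time (a new reading comes with each control period).
- vision.capture(name): name is "side" or "top"; returns the picture (384x512x3 uint8, blue, green, red); there is no depth.
- vision.camera_info(name): a dict with "vertical_fov" (degrees; the focal length in pixels is half the picture's height over the tangent of half this angle, whatever the lens; pixels are square), "cx", "cy" (the principal point, pixels), "eye" and "attitude" of the camera in the world. Camera axes: x right, y down, z forward; pixel columns grow to the right and rows downward; lengths in m; the calibration is good to about 2 mm. A picture is of the moment at which its call begins. camera_info takes no time and is no camera call.
- robot.close_job(): hands the job in; it is judged then, once.
Trained networks look in the newest picture that a camera, given by its name, has taken for a name from the list of things; names that differ only in an ending like _2 or _b are one class to them, and where a whole thing is asked for, a point or a joint stands for the part that bears it (a point fixed in the world has none). Each returns a list of dicts, best first, with "conf" (0 to 1); they miss things now and then, are a little off and sometimes report something else, mostly with a low value. They report only what shows in the picture. A call takes as long as a camera call. They do not tell look-alikes from the thing itself.
- search_frame(thing, camera): "point" ([x, y, z] in m, in the coordinates of the camera as it stood for that picture, good to about 4 mm: the middle of the surface that is visible of it).
- cut_out(thing, camera): "pixels" (384x512 bool, what is visible of it).
- tip_of(thing, camera): "point" ([x, y, z] in m, in the coordinates of the camera as it stood for that picture, good to about 4 mm: a listed point, or the origin of a listed thing).
The state is a dict: "time": time; "joint_pos": joint angles; "joint_vel": joint speeds; "effort": joint torques, N m; "tcp_pos": TCP position; "orientation": TCP orientation; "force": force on the tool from outside, world axes, zero at the start; "wrist_torque": the same for the moment, N m; "width": opening from 0.0 (shut) to 1.0 (fully open); "finger_force": force on a finger pad.
Only numpy, scipy, OpenCV 4.12 (cv2) and the standard library are available. Lean on these libraries where they do the work, as an engineer would, in place of code of your own. Each camera call takes 0.05 s, during which the arm holds its last target. There are 200 camera calls.

### The job

Pack all three lidded steel inserts (the long pan, the square pot and the round pot) side by side into the well of the sauce warmer, each standing upright and level right down on the well's floor; set them down rather than dropping them, and never tip them. When all three are in, turn the warmer's click dial to setting 4, and leave the other things on the table where they are.

Things in the scene. Friction and masses are not known exactly. Their poses are not given: they have to be found in the camera images.
- warmer: Countertop sauce warmer, fixed, steel, with an open well and a grey control end. Origin on the table top under the middle of the well; z up, x along the well's longer inside, y away from the control end. Outside: well part x -88 to 88, y -86 to 86 mm, rim 95 mm above the table; control end y -197 to -86 mm, flat top 83 mm above the table.
- well (a point): Centre of the well's flat floor, 30 mm above the table; axes as the warmer's. Straight walls, 144 mm (x) by 140 mm (y) inside, up to 85 mm above the table; above that the edge flares out at 45 degrees to the rim. All three inserts fit with 4 to 12 mm to spare: the long pan along one side (best along x), the square and round pot next to each other in the rest; which side is free.
- dial (a joint): Angle of the warmer's dial in rad: 0 at off, growing clockwise seen from above, to 2.7. It clicks every 0.45 rad: off (0), then settings 1 to 6; setting 4 is at 1.8. It starts at setting 1, 2 or 3, turns both ways and, let go, pulls itself into the nearest click; passing a click takes about 0.1 N m.
- dial_grip (a point): Grip point on the dial's upright axis, 111 mm above the table, 28 mm above the control end's top, at warmer x = 0, y = -142 mm. The dial is a black upright bar 46 mm long, 12 mm thick, top 11 mm above this point, on a disc 42 mm across, 4.5 mm high. Site x runs along the bar to its white pointer end, z up; grip across the bar (along y).
- marks (a point): Centre of the dial's scale, on the control end's top; axes as the warmer's. Around it, 41 mm out, lie white marks: a bar for off, then six dots of growing size for settings 1 to 6, clockwise from above. The pointer looks to the mark it is set to; setting 4 lies 0.675 rad clockwise from the warmer's -x direction, off 1.125 rad counter-clockwise from it.
- pan: Long steel insert pan with fixed lid, 136 mm (x) by 64 mm (y), lid top 80 mm above its underside; on the lid a black bar grip along x, 80 mm long, 14 mm thick, 32 mm high (top at 112 mm). About 0.55 kg. Origin at the centre of the underside, z up.
- square_pot: Square steel insert pot with fixed lid, 64 by 64 mm, lid top 84 mm above its underside; on the lid a black bar grip along x, 46 mm long, 14 mm thick, 32 mm high (top at 116 mm). About 0.42 kg. Origin at the centre of the underside, z up.
- round_pot: Round steel insert pot with fixed lid, 68 mm across, lid top 88 mm above its underside; on the lid a round black knob 32 mm across, 32 mm high (top at 120 mm). About 0.40 kg. Origin at the centre of the underside, z up.
- squeeze_bottle: Bystander: red plastic bottle, 54 mm across, 170 mm tall, loose. Origin at the centre of its underside.
- sauce_jar: Bystander: amber glass sauce jar with metal cap, 74 mm across, 110 mm tall, loose. Origin at the centre of its underside.
- shaker: Bystander: aluminium spice shaker, 42 mm across, 85 mm tall, loose. Origin at the centre of its underside.
- mug: Bystander: white mug, 80 mm across, 90 mm tall, loose. Origin at the centre of its underside.
- dip_bowl: Bystander: white dip bowl, 84 mm across, 40 mm tall, loose. Origin at the centre of its underside.
Mind the look-alikes: they are no part of the job. Leave any purple or yellow look-alike of the round_pot alone.

How it is judged:
By the outcome, as a careful person would: the job done as asked, in the order asked, and still so for the second after the job is handed in, with the robot touching nothing.
It also fails if it takes over 72 s, if anything falls off the work surface, if the arm or the gripper's body presses on something with over 40 N, if the wrist force passes 120 N, or if a joint passes its speed limit or range.

## Working session

There is one attempt and no reset: what is moved stays moved. The work goes in short steps, Python scripts to look and compute and a tool call to move; the robot and the scene stay as the last step left them, time stands still between calls to the robot, and variables do not carry over. Pictures are saved under pics/ and viewed, at most 13 in all, crops included, and the job is handed in when it is done.

Besides the shell and the picture viewer there is one more tool, called after "Request:" as a command line: name --argument value ..., lists and objects as JSON in quotes. servo_tool: Moves the arm, as the interface text tells. Shift numbers are shares of 5 cm and turn numbers shares of 4 degrees, none past 1 either way. Its arguments: {"type":"object","properties":{"rows":{"type":"array","items":{"type":"array"}},"claw":{"type":"number"},"force":{"type":"number"}},"required":["rows"]}

```bash
mkdir -p pics; cat > h.py <<'E'
import numpy as np, cv2
from scipy.spatial.transform import Rotation as R
from station import robot, vision, search_frame, cut_out, tip_of
def cam(n):
    i=vision.camera_info(n); f=192/np.tan(np.radians(i['vertical_fov'])/2)
    return i,f
def rot(a):
    a=np.array(a,float)
    if a.shape==(3,3): return a
    if a.shape==(4,): raise SystemExit(a)
    return R.from_euler('xyz',a,degrees=True).as_matrix()
def toworld(p,n):
    i,f=cam(n); return rot(i['attitude'])@np.array(p)+np.array(i['eye'])
def ray(u,v,n,z):
    i,f=cam(n); d=rot(i['attitude'])@np.array([(u-i['cx'])/f,(v-i['cy'])/f,1]); e=np.array(i['eye'])
    return e+d*(z-e[2])/d[2]
def proj(P,n):
    i,f=cam(n); c=rot(i['attitude']).T@(np.array(P)-np.array(i['eye'])); return np.array([f*c[0]/c[2]+i['cx'],f*c[1]/c[2]+i['cy']])
E
python3 - <<'E'
from h import *
for n in('top','side'):
    print(n,vision.camera_info(n)); cv2.imwrite(f'pics/{n}0.png',vision.capture(n))
for n in('top','side'):
    for t in('warmer','well','dial_grip','marks','pan','square_pot','round_pot','squeeze_bottle','sauce_jar','shaker','mug','dip_bowl'):
        for d in tip_of(t,n)[:4]: print(n,t,round(d['conf'],2),toworld(d['point'],n).round(3),proj(toworld(d['point'],n),n).round())
print(robot.read_state())
E
```

```text
top {'vertical_fov': 56.403439360293255, 'cx': 255.43750746950033, 'cy': 193.99228862254796, 'eye': array([0.40443528, 0.07992738, 1.04679792]), 'attitude': array([-170.69287641,   -0.7374777 ,  -88.66381578])}
side {'vertical_fov': 55.44658578919625, 'cx': 256.58414828983626, 'cy': 191.1949851424646, 'eye': array([0.43470707, 0.70409181, 0.78379365]), 'attitude': array([-136.04369614,   -0.52007645, -169.02001806])}
top warmer 0.92 [ 0.523 -0.162  0.002] [334. 214.]
top warmer 0.34 [ 0.605  0.341 -0.   ] [165. 182.]
top well 0.74 [ 0.523 -0.161  0.032] [336. 212.]
top dial_grip 0.66 [ 0.524 -0.306  0.11 ] [398. 211.]
top marks 0.79 [ 0.523 -0.303  0.08 ] [392. 212.]
top pan 0.75 [ 0.63   0.166 -0.002] [224. 176.]
top round_pot 0.9 [ 0.437  0.315 -0.002] [170. 239.]
top round_pot 0.86 [0.313 0.355 0.001] [153. 283.]
top round_pot 0.59 [ 0.637  0.436 -0.001] [133. 171.]
top round_pot 0.34 [0.632 0.164 0.002] [225. 175.]
top squeeze_bottle 0.69 [0.606 0.339 0.001] [165. 182.]
top sauce_jar 0.82 [0.718 0.326 0.005] [172. 145.]
top shaker 0.73 [0.326 0.187 0.001] [212. 280.]
top shaker 0
[... 1159 characters left out ...]
03] [337. 178.]
{'time': 1.3, 'joint_pos': array([-8.32105688e+01,  2.18080276e+01,  7.43358421e+01, -5.32986625e-04,
        8.38584209e+01, -1.23351781e+01]), 'joint_vel': array([-0.00746091,  0.06270755,  0.04243315, -0.068873  , -0.02843268,
        0.0300265 ]), 'effort': array([-1.43221951e-04, -4.37801027e+01, -2.24731797e+01,  7.13681336e-02,
        3.13842483e-02, -2.09067878e-05]), 'tcp_pos': array([ 0.18019198, -0.51962523,  0.25573489]), 'orientation': array([-1.79997649e+02,  2.83447963e-05,  1.91246664e+01]), 'force': array([ 0.44450963, -0.6027348 , -0.87485681]), 'wrist_torque': array([-0.02969936,  0.01445384,  0.00450696]), 'finger_force': 0.0, 'width': 0.9977813655844224}
```

View pics/top0.png

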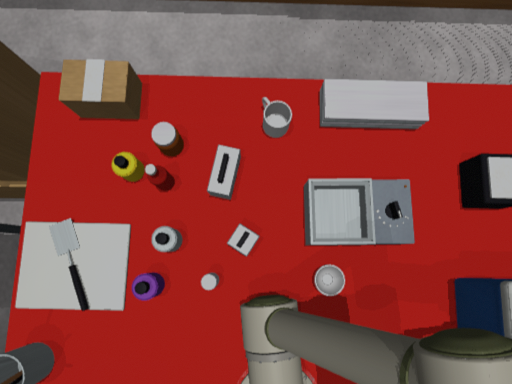

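View pics/side0.png

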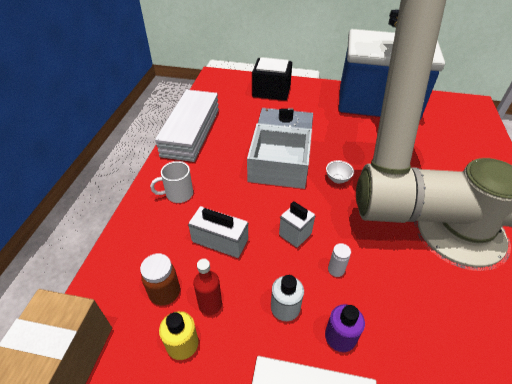

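The top image shows the warmer at about (340,212), its dial at (393,210), the pan at (224,172) and the square pot at (243,240). There are three round-pot candidates: plain steel (166,239), purple (148,286) and yellow (127,166). The steel one fits, because the task says to leave the purple and yellow ones alone. Next I confirm it in a crop and fit the poses.

```bash
cat > fit.py <<'E'
from h import *
from scipy.optimize import minimize
def box(x0,x1,y0,y1,z0,z1): return np.array([[x,y,z] for x in(x0,x1) for y in(y0,y1) for z in(z0,z1)])
def cyl(r,z0,z1):
    a=np.linspace(0,2*np.pi,40,endpoint=False); return np.vstack([np.c_[r*np.cos(a),r*np.sin(a),0*a+z] for z in(z0,z1)])
M={'warmer':[box(-.088,.088,-.086,.086,0,.095),box(-.088,.088,-.197,-.086,0,.083)],
'pan':[box(-.068,.068,-.032,.032,0,.08),box(-.04,.04,-.007,.007,.08,.112)],
'square_pot':[box(-.032,.032,-.032,.032,0,.084),box(-.023,.023,-.007,.007,.084,.116)],
'round_pot':[cyl(.034,0,.088),cyl(.016,.088,.12)],
'bargrip':[box(-.023,.023,-.006,.006,.0875,.122)]}
S=4
def render(name,p,n):
    c,s=np.cos(p[2]),np.sin(p[2]); m=np.zeros((384*S,512*S),np.uint8)
    for B in M[name]:
        W=np.c_[c*B[:,0]-s*B[:,1]+p[0],s*B[:,0]+c*B[:,1]+p[1],B[:,2]+(p[3] if len(p)>3 else 0)]
        q=np.array([proj(w,n) for w in W]); h=cv2.convexHull(((q+.5)*S).astype(np.float32))
        cv2.fillConvexPoly(m,np.round(h).astype(np.int32),255)
    return cv2.resize(m,(512,384),interpolation=cv2.INTER_AREA)/255.
def redness(im):
    b,g,r=[im[...,k].astype(float) for k in range(3)]
    return ((r>2*g)&(r>2*b)&(r>25))
def comp(mask,name,p,n):
    k,l=cv2.connectedComponents(mask.astype(np.uint8)); m=render(name,p,n)>.5
    v=l[m&mask]; return (l==np.bincount(v).argmax()).astype(float)
def fit(name,p0,masks,yaws=(0,)):
    best=None
    def cost(p): return sum(np.abs(render(name,p,n)-m).sum() for n,m in masks.items())
    y=min(yaws,key=lambda a:cost([p0[0],p0[1],a]))
    p=np.array([p0[0],p0[1],y]); 
    for sc in((.008,.008,.1),(.003,.003,.03)):
        r=minimize(cost,p,method='Nelder-Mead',options=dict(initial_simplex=p+np.vstack([[0,0,0],np.diag(sc)]),xatol=2e-4,fatol=.3)); p=r.x
    return p,r.fun
E
python3 - <<'E'
from fit import *
im={n:cv2.imread(f'pics/{n}0.png') for n in('top','side')}
t=im['top']
a=cv2.resize(t[185:240,368:418],None,fx=7,fy=7,interpolation=cv2.INTER_CUBIC)
b=cv2.resize(t[215:270,140:190],None,fx=7,fy=7,interpolation=cv2.INTER_CUBIC)
cv2.imwrite('pics/crop.png',np.hstack([a,b]))
Y=np.radians(np.arange(-90,90,10))
for name,p0,ys in(('warmer',(.523,-.162),np.radians([-10,-5,0,5,10])),('pan',(.631,.162),Y),('square_pot',(.44,.098),Y),('round_pot',(.439,.313),(0,))):
    ms={n:comp(~redness(im[n]),name,(*p0,0),n) for n in im}
    for sel in(('top','side'),('top',),('side',)):
        p,c=fit(name,p0,{n:ms[n] for n in sel},ys); print(name,sel,p[:2].round(4),np.degrees(p[2]).round(2),round(c),[int(ms[n].sum()) for n in sel])
E
```

```text
Traceback (most recent call last):
  File "fit.py", line 31, in fit
    r=minimize(cost,p,method='Nelder-Mead',options=dict(initial_simplex=p+np.vstack([[0,0,0],np.diag(sc)]),xatol=2e-4,fatol=.3)); p=r.x
  File "fit.py", line 27, in cost
    def cost(p): return sum(np.abs(render(name,p,n)-m).sum() for n,m in masks.items())
                        ~~~^^^^^^^^^^^^^^^^^^^^^^^^^^^^^^^^^^^^^^^^^^^^^^^^^^^^^^^^^^^
  File "fit.py", line 27, in <genexpr>
    def cost(p): return sum(np.abs(render(name,p,n)-m).sum() for n,m in masks.items())
                                   ~~~~~~^^^^^^^^^^
  File "fit.py", line 16, in render
    q=np.array([proj(w,n) for w in W]); h=cv2.convexHull(((q+.5)*S).astype(np.float32))
                ~~~~^^^^^
  File "h.py", line 18, in proj
    i,f=cam(n); c=rot(i['attitude']).T@(np.array(P)-np.array(i['eye'])); return np.array([f*c[0]/c[2]+i['cx'],f*c[1]/c[2]+i['cy']])
        ~~~^^^
  File "h.py", line 5, in cam
    i=vision.camera_info(n); f=192/np.tan(np.radians(i['vertical_fov'])/2)
ValueError: time passes only in moves, steps and waits
```

View pics/crop.png

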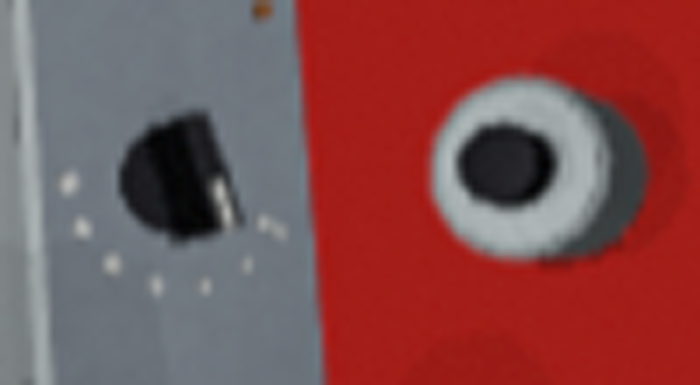

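The crop shows a plain steel round pot with a black knob, centre about (165,238) in the picture, so the target is confirmed. The dial pointer looks to about setting 1 or 2. I'll cache the camera calibration and rerun the fit.

```bash
sed -i 's/^def cam(n):/from functools import lru_cache\n@lru_cache\ndef cam(n):/' h.py
cat > run1.py <<'E'
from fit import *
im={n:cv2.imread(f'pics/{n}0.png') for n in('top','side')}
Y=np.radians(np.arange(-90,90,10))
for name,p0,ys in(('warmer',(.523,-.162),np.radians([-10,-5,0,5,10])),('pan',(.631,.162),Y),('square_pot',(.44,.098),Y),('round_pot',(.439,.313),(0,))):
    ms={n:comp(~redness(im[n]),name,(*p0,0),n) for n in im}
    for sel in(('top','side'),('top',),('side',)):
        p,c=fit(name,p0,{n:ms[n] for n in sel},ys); print(name,sel,p[:2].round(4),np.degrees(p[2]).round(2),round(c),[int(ms[n].sum()) for n in sel])
        if name=='warmer' and len(sel)==2: W=p
c,s=np.cos(W[2]),np.sin(W[2]); D=W[:2]+np.array([s*.142,-c*.142]); print('dial',D.round(4))
dark={n:(im[n].max(2)<60) for n in im}
for n in im:
    u=proj([*D,.1],n); q=np.zeros((384,512),bool); q[int(u[1])-18:int(u[1])+18,int(u[0])-18:int(u[0])+18]=1; dark[n]&=q
# dial white pointer: bright pixels near bar
best=[]
for k in range(7):
    a=W[2]+np.pi+1.125-.45*k; 
    print(k,'bar yaw',np.degrees(a).round(1),{n:(proj([D[0]+.023*np.cos(a),D[1]+.023*np.sin(a),.122],n).round(1),proj([D[0]-.023*np.cos(a),D[1]-.023*np.sin(a),.122],n).round(1)) for n in im}, 'cost',[round(float(np.abs(render('bargrip',(*D,a),n)*(~dark[n])).sum()),1) for n in im])
E
time python3 run1.py
```

```text
warmer ('top', 'side') [ 0.5234 -0.1599] 1.68 226 [7131, 4450]
warmer ('top',) [ 0.5234 -0.1589] 1.65 94 [7131]
warmer ('side',) [ 0.5241 -0.1632] 1.66 80 [4450]
pan ('top', 'side') [0.6314 0.1614] -10.85 241 [1289, 2087]
pan ('top',) [0.631 0.162] -10.79 49 [1289]
pan ('side',) [0.6329 0.1573] -11.9 130 [2087]
square_pot ('top', 'side') [0.4401 0.1021] -29.38 153 [602, 1102]
square_pot ('top',) [0.4393 0.1026] -31.2 26 [602]
square_pot ('side',) [0.441  0.0983] -28.55 95 [1102]
round_pot ('top', 'side') [0.4379 0.3122] 5.53 149 [653, 1234]
round_pot ('top',) [0.4368 0.3135] 7.75 31 [653]
round_pot ('side',) [0.4385 0.3096] 2.83 92 [1234]
dial [ 0.5276 -0.3018]
0 bar yaw 246.1 {'top': (array([406.2, 212.1]), array([389.8, 204.7])), 'side': (array([289.7, 106. ]), array([282.1, 112.5]))} cost [64.4, 21.3]
1 bar yaw 220.4 {'top': (array([404. , 215.2]), array([392. , 201.6])), 'side': (array([291.9, 107.3]), array([279.9, 111.1]))} cost [61.8, 18.0]
2 bar yaw 194.6 {'top': (array([400.5, 216.9]), array([395.4, 199.9])), 'side': (array([293., 109.]), array([278.8, 109.4]))} cost [51.6, 21.3]
3 bar yaw 168.8 {'top': (array([396.6, 217. ]), array([399.3, 199.9])), 'side': (array([292.7, 110.8]), array([279.2, 107.6]))} cost [51.2, 22.1]
4 bar yaw 143.0 {'top': (array([393. , 215.3]), array([403. , 201.6])), 'side': (array([291.1, 112.3]), array([280.9, 106.2]))} cost [47.6, 18.6]
5 bar yaw 117.2 {'top': (array([390.3, 212.2]), array([405.6, 204.6])), 'side': (array([288.4, 113.1]), array([283.6, 105.4]))} cost [44.3, 20.3]
6 bar yaw 91.4 {'top': (array([389.2, 208.4]), array([406.7, 208.4])), 'side': (array([285.1, 113.2]), array([286.7, 105.3]))} cost [52.9, 18.3]
real	0m4.910s
user	0m7.783s
sys	0m1.324s
```

Fits agree: warmer (0.524,-0.161) at yaw 1.7°, pan (0.632,0.160) at -11°, square pot (0.440,0.1005) at -30°, round pot (0.4375,0.312). The dial bar matches setting 2. I'm starting toward the pan.

Request:
servo_tool --rows '[[[0, 0, 0], [0, 0, 0.94]], [[0, 0, 0], [0, 0, 0.94]], [[0, 0, 0], [0, 0, 0.94]], [[0, 0, 0], [0, 0, 0.94]], [[0, 0, 0], [0, 0, 0.94]], [[0, 0, 0], [0, 0, 0.94]], [[0, 0, 0], [0, 0, 0.94]], [[0, 0, 0], [0, 0, 0.95]], [[0.15, -0.35, 0], [0, 0, 0]], [[0.26, -0.63, 0], [0, 0, 0]], [[0.26, -0.63, 0], [0, 0, 0]], [[0.26, -0.63, 0], [0, 0, 0]]]' --claw -0.2 --force 25

```text
time: 2.5
tcp_pos: [0.2477, -0.4175, 0.2558]
orientation: [180.0, -0.0, -11.0]
force: [1.3, -0.2, -0.0]
width: 0.399
finger_force: 0.0
```

Request:
servo_tool --rows '[[[0.26, -0.63, 0], [0, 0, 0]], [[0.26, -0.63, 0], [0, 0, 0]], [[0.26, -0.63, 0], [0, 0, 0]], [[0.26, -0.63, 0], [0, 0, 0]], [[0.26, -0.63, 0], [0, 0, 0]], [[0.26, -0.63, 0], [0, 0, 0]], [[0.26, -0.63, 0], [0, 0, 0]], [[0.26, -0.63, 0], [0, 0, 0]], [[0.26, -0.63, 0], [0, 0, 0]], [[0.26, -0.63, 0], [0, 0, 0]], [[0.26, -0.63, 0], [0, 0, 0]], [[0.26, -0.63, 0], [0, 0, 0]]]'

```text
time: 3.7
tcp_pos: [0.4731, -0.0759, 0.2559]
orientation: [180.0, -0.0, -11.0]
force: [-0.2, -0.5, -0.3]
width: 0.401
finger_force: 0.0
```

Request:
servo_tool --rows '[[[0.26, -0.63, 0], [0, 0, 0]], [[0.26, -0.63, 0], [0, 0, 0]], [[0.26, -0.63, 0], [0, 0, 0]], [[0.26, -0.63, 0], [0, 0, 0]], [[0.26, -0.63, 0], [0, 0, 0]], [[0.26, -0.63, 0], [0, 0, 0]], [[0.2, -0.5, 0], [0, 0, 0]], [[0.1, -0.24, 0], [0, 0, 0]], [[0, 0, 0], [0, 0, 0]], [[0, 0, 0], [0, 0, 0]]]'

```text
time: 4.7
tcp_pos: [0.6065, 0.1261, 0.2557]
orientation: [180.0, 0.0, -11.0]
force: [0.6, 0.0, 0.2]
width: 0.4
finger_force: 0.0
```

```bash
cat > go.py <<'E'
import sys
from h import *
# usage: go.py x y z yaw -> tool-axis shift units (at target yaw) and turn units
x,y,z,yaw=map(float,sys.argv[1:5]); s=robot.read_state(); p=s['tcp_pos']
Rt=R.from_euler('xyz',[180,0,yaw],degrees=True); Rc=R.from_euler('xyz',s['orientation'],degrees=True)
print('t',s['time'],'tcp',p.round(4),s['orientation'].round(2),'F',s['force'].round(1),'w',round(s['width'],3),'ff',round(s['finger_force'],1),'j6',s['joint_pos'][5].round(1))
d=np.array([x,y,z])-p
print('shift@target',(Rt.inv().apply(d)/.05).round(3),'shift@now',(Rc.inv().apply(d)/.05).round(3),'turn',(np.degrees((Rc.inv()*Rt).as_rotvec())/4).round(3))
E
python3 go.py .632 .160 .102 -11
```

```text
t 4.7 tcp [0.6065 0.1261 0.2557] [ 1.7998e+02  2.0000e-02 -1.1010e+01] F [0.6 0.  0.2] w 0.4 ff 0.0 j6 101.8
shift@target [ 0.372 -0.762  3.074] shift@now [ 0.373 -0.763  3.073] turn [ 0.006  0.005 -0.004]
```

Request:
servo_tool --rows '[[[0.19, -0.38, 0], [0, 0, 0]], [[0.18, -0.38, 0], [0, 0, 0]], [[0, 0, 0.6], [0, 0, 0]], [[0, 0, 0.6], [0, 0, 0]], [[0, 0, 0.6], [0, 0, 0]], [[0, 0, 0.6], [0, 0, 0]], [[0, 0, 0.3], [0, 0, 0]], [[0, 0, 0.2], [0, 0, 0]], [[0, 0, 0.17], [0, 0, 0]], [[0, 0, 0], [0, 0, 0]], [[0, 0, 0], [0, 0, 0]]]'

```text
time: 5.8
tcp_pos: [0.6325, 0.1604, 0.1031]
orientation: [-180.0, -0.1, -11.0]
force: [-0.9, 0.2, -0.6]
width: 0.398
finger_force: 0.0
```

Request:
servo_tool --rows '[[[0, 0, 0], [0, 0, 0]], [[0, 0, 0], [0, 0, 0]], [[0, 0, 0], [0, 0, 0]], [[0, 0, 0], [0, 0, 0]], [[0, 0, 0], [0, 0, 0]], [[0, 0, 0], [0, 0, 0]]]' --claw -1 --force 40

```text
time: 6.4
tcp_pos: [0.6324, 0.1608, 0.1027]
orientation: [-180.0, -0.0, -11.0]
force: [0.2, 1.8, 4.1]
width: 0.16
finger_force: 40.0
```

```bash
python3 go.py .632 .160 .240 1.7; python3 - <<'E'
from h import *
for n in('top','side'):cv2.imwrite(f'pics/{n}1.png',vision.capture(n))
a=[cv2.resize(cv2.imread(f'pics/{n}1.png')[v:v+150,u:u+133],(400,450),interpolation=cv2.INTER_CUBIC) for n,u,v in(('top',160,100),('side',160,140))]
cv2.imwrite('pics/c1.png',np.hstack(a))
E
```

```text
t 6.4 tcp [0.6324 0.1608 0.1027] [-1.7998e+02 -4.0000e-02 -1.0990e+01] F [0.2 1.8 4.1] w 0.16 ff 40.0 j6 104.9
shift@target [-0.008  0.016 -2.747] shift@now [-2.000e-03  1.600e-02 -2.747e+00] turn [-0.004 -0.01  -3.172]
```

View pics/c1.png

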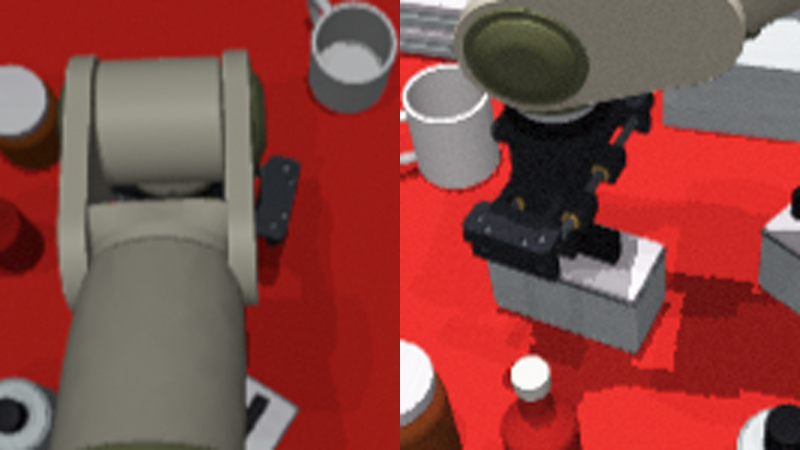

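The side crop shows both fingers on the pan's bar, at about (600,240) in the crop, and the pan is upright. I'll lift it, turn it and carry it over the well.

Request:
servo_tool --rows '[[[0, 0, -0.1], [0, 0, 0]], [[0, 0, -0.2], [0, 0, 0]], [[0, 0, -0.4], [0, 0, 0]], [[0, 0, -0.5], [0, 0, -0.3]], [[0, 0, -0.5], [0, 0, -0.6]], [[0, 0, -0.5], [0, 0, -0.7]], [[0, 0, -0.4], [0, 0, -0.7]], [[0, 0, -0.2], [0, 0, -0.6]], [[0, 0, 0], [0, 0, -0.27]], [[-0.06, 0.14, 0], [0, 0, 0]], [[-0.12, 0.28, 0], [0, 0, 0]], [[-0.17, 0.4, 0], [0, 0, 0]]]'

```text
time: 7.7
tcp_pos: [0.6151, 0.1183, 0.2411]
orientation: [180.0, 0.1, 1.7]
force: [0.6, -1.2, -5.7]
width: 0.154
finger_force: 40.0
```

Request:
servo_tool --rows '[[[-0.19, 0.45, 0], [0, 0, 0]], [[-0.19, 0.45, 0], [0, 0, 0]], [[-0.19, 0.45, 0], [0, 0, 0]], [[-0.19, 0.45, 0], [0, 0, 0]], [[-0.19, 0.45, 0], [0, 0, 0]], [[-0.19, 0.45, 0], [0, 0, 0]], [[-0.19, 0.45, 0], [0, 0, 0]], [[-0.19, 0.45, 0], [0, 0, 0]], [[-0.17, 0.4, 0], [0, 0, 0]], [[-0.12, 0.28, 0], [0, 0, 0]], [[-0.06, 0.14, 0], [0, 0, 0]], [[0, 0, 0], [0, 0, 0]]]'

```text
time: 8.9
tcp_pos: [0.5286, -0.1052, 0.2421]
orientation: [-180.0, 0.0, 1.6]
force: [0.8, 0.8, -6.0]
width: 0.155
finger_force: 40.0
```

```bash
python3 go.py .5227 -.1257 .150 1.7; python3 - <<'E'
from fit import *
im={n:vision.capture(n) for n in('top','side')}
for n in im: cv2.imwrite(f'pics/{n}2.png',im[n])
E
```

```text
t 8.9 tcp [ 0.5286 -0.1052  0.2421] [-1.7999e+02  2.0000e-02  1.6000e+00] F [ 0.8  0.8 -6. ] w 0.155 ff 40.0 j6 64.6
shift@target [-0.129  0.406  1.842] shift@now [-0.128  0.407  1.842] turn [-0.003  0.005 -0.026]
```

View pics/side2.png

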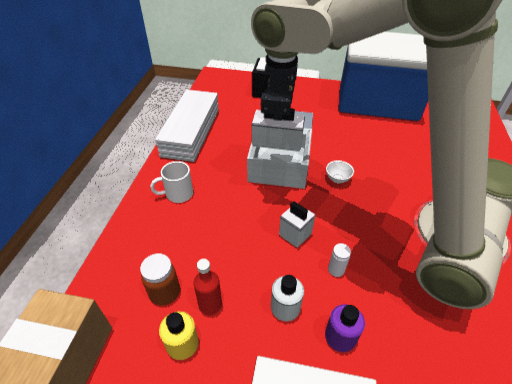

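The side view shows the pan hanging level over the well at about (280,130). I'll move it exactly above its place, then check its edges before lowering.

Request:
servo_tool --rows '[[[-0.06, 0.2, 0.2], [0, 0, 0]], [[-0.06, 0.2, 0.3], [0, 0, 0]], [[0, 0, 0.2], [0, 0, 0]], [[0, 0, 0], [0, 0, 0]], [[0, 0, 0], [0, 0, 0]], [[0, 0, 0], [0, 0, 0]]]'

```text
time: 9.6
tcp_pos: [0.5239, -0.1244, 0.2078]
orientation: [180.0, -0.1, 1.7]
force: [-0.2, 0.4, -6.1]
width: 0.156
finger_force: 40.0
```

```bash
python3 go.py .5227 -.1257 .133 1.7; python3 - <<'E'
from fit import *
s=robot.read_state(); p=s['tcp_pos']; im=vision.capture('side'); cv2.imwrite('pics/side3.png',im)
z0=p[2]-.1027; a=np.radians(s['orientation'][2])
def P(lx,ly,z): return proj([p[0]+np.cos(a)*lx-np.sin(a)*ly,p[1]+np.sin(a)*lx+np.cos(a)*ly,z],'side').round(1)
print('pred front face +x top/bot',P(.068,.032,z0+.08),P(.068,.032,z0),'-x',P(-.068,.032,z0+.08),P(-.068,.032,z0))
W=(.5237,-.161,np.radians(1.67));
for lx in(-.088,.088): print('rim +y corner',lx,proj([W[0]+np.cos(W[2])*lx-np.sin(W[2])*.086,W[1]+np.sin(W[2])*lx+np.cos(W[2])*.086,.095],'side').round(1))
c=cv2.resize(im[70:200,225:340],None,fx=5,fy=4.6,interpolation=cv2.INTER_CUBIC); cv2.imwrite('pics/c3.png',c)
E
```

```text
t 9.6 tcp [ 0.5239 -0.1244  0.2078] [ 1.7997e+02 -6.0000e-02  1.7200e+00] F [-0.2  0.4 -6.1] w 0.156 ff 40.0 j6 62.3
shift@target [-0.026  0.025  1.496] shift@now [-0.027  0.024  1.496] turn [ 0.006 -0.015  0.004]
pred front face +x top/bot [253.8 129.6] [253.7 152.3] -x [303.9 134.9] [301.  157.6]
rim +y corner -0.088 [307.7 165.2]
rim +y corner 0.088 [246.3 158.2]
```

View pics/c3.png

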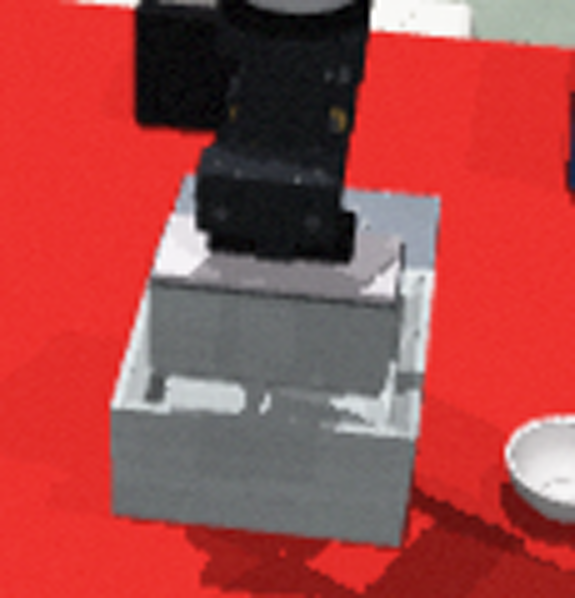

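Compared with the warmer's rim corners, the pan's front corners at (255,131) and (305,135) match the prediction to within about 2 mm. I'm lowering it gently.

Request:
servo_tool --rows '[[[-0.01, 0.025, 0.1], [0, 0, 0]], [[0, 0, 0.2], [0, 0, 0]], [[0, 0, 0.2], [0, 0, 0]], [[0, 0, 0.2], [0, 0, 0]], [[0, 0, 0.15], [0, 0, 0]], [[0, 0, 0.15], [0, 0, 0]], [[0, 0, 0.1], [0, 0, 0]], [[0, 0, 0.1], [0, 0, 0]], [[0, 0, 0.1], [0, 0, 0]], [[0, 0, 0], [0, 0, 0]]]'

```text
time: 10.65
tcp_pos: [0.5229, -0.1258, 0.1417]
orientation: [-180.0, 0.1, 1.7]
force: [0.5, 0.4, -6.4]
width: 0.155
finger_force: 40.0
```

Request:
servo_tool --rows '[[[0, 0, 0.06], [0, 0, 0]], [[0, 0, 0.05], [0, 0, 0]], [[0, 0, 0.04], [0, 0, 0]], [[0, 0, 0.0], [0, 0, 0]], [[0, 0, 0], [0, 0, 0]]]'

```text
time: 11.15
tcp_pos: [0.5231, -0.126, 0.1348]
orientation: [180.0, -0.0, 1.7]
force: [-1.0, 0.7, -6.0]
width: 0.154
finger_force: 40.0
```

```bash
python3 go.py .5232 -.1257 .1327 1.7
```

```text
t 11.15 tcp [ 0.5231 -0.126   0.1348] [ 1.80e+02 -1.00e-02  1.68e+00] F [-1.   0.7 -6. ] w 0.154 ff 40.0 j6 62.2
shift@target [ 0.001 -0.005  0.042] shift@now [ 0.001 -0.005  0.042] turn [ 0.001 -0.002 -0.005]
```

Request:
servo_tool --rows '[[[0, 0, 0.02], [0, 0, 0]], [[0, 0, 0.02], [0, 0, 0]], [[0, 0, 0.01], [0, 0, 0]], [[0, 0, 0.0], [0, 0, 0]], [[0, 0, 0], [0, 0, 0]]]'

```text
time: 11.65
tcp_pos: [0.5231, -0.1259, 0.1326]
orientation: [180.0, -0.0, 1.7]
force: [-2.9, 0.5, 1.3]
width: 0.156
finger_force: 40.0
```

```bash
python3 go.py .5232 -.1257 .1327 1.7
```

```text
t 11.65 tcp [ 0.5231 -0.1259  0.1326] [ 1.7999e+02 -2.0000e-02  1.6900e+00] F [-2.9  0.5  1.3] w 0.156 ff 40.0 j6 62.2
shift@target [ 0.002 -0.004 -0.002] shift@now [ 0.002 -0.004 -0.002] turn [ 0.002 -0.004 -0.003]
```

Request:
servo_tool --rows '[[[0, 0, 0], [0, 0, 0]], [[0, 0, 0], [0, 0, 0]], [[0, 0, 0], [0, 0, 0]], [[0, 0, -0.2], [0, 0, 0]], [[0, 0, -0.4], [0, 0, 0]], [[0, 0, -0.6], [0, 0, 0.5]], [[0, 0, -0.6], [0, 0, 0.92]], [[0, 0, -0.4], [0, 0, 1]], [[0, 0, 0], [0, 0, 1]], [[0, 0, 0], [0, 0, 1]], [[0, 0, 0], [0, 0, 1]], [[0, 0, 0], [0, 0, 1]]]' --claw -0.3

```text
time: 12.85
tcp_pos: [0.5231, -0.1259, 0.2431]
orientation: [180.0, -0.1, -24.2]
force: [0.6, -0.5, 0.2]
width: 0.35
finger_force: 0.0
```

Request:
servo_tool --rows '[[[0, 0, 0], [0, 0, 1]], [[-0.15, -0.12, 0], [0, 0, 0.5]], [[-0.4, -0.33, 0], [0, 0, 0]], [[-0.45, -0.38, 0], [0, 0, 0]], [[-0.45, -0.38, 0], [0, 0, 0]], [[-0.45, -0.38, 0], [0, 0, 0]], [[-0.45, -0.38, 0], [0, 0, 0]], [[-0.45, -0.38, 0], [0, 0, 0]], [[-0.4, -0.33, 0], [0, 0, 0]], [[-0.3, -0.25, 0], [0, 0, 0]], [[-0.15, -0.12, 0], [0, 0, 0]], [[0, 0, 0], [0, 0, 0]]]'

```text
time: 14.05
tcp_pos: [0.4408, 0.0978, 0.2428]
orientation: [-180.0, -0.0, -29.9]
force: [0.4, 0.3, -0.2]
width: 0.352
finger_force: 0.0
```

```bash
python3 go.py .440 .1005 .1065 -30; python3 - <<'E'
from fit import *
im={n:vision.capture(n) for n in('top','side')}
for n in im: cv2.imwrite(f'pics/{n}4.png',im[n])
E
```

```text
t 14.05 tcp [0.4408 0.0978 0.2428] [-1.7998e+02 -4.0000e-02 -2.9910e+01] F [ 0.4  0.3 -0.2] w 0.352 ff 0.0 j6 117.3
shift@target [-0.04  -0.038  2.726] shift@now [-0.042 -0.038  2.726] turn [-0.005 -0.01   0.022]
```

View pics/side4.png

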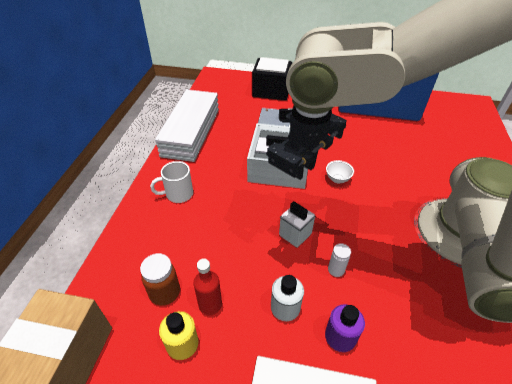

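The side view shows the pan released in the well, the gripper above the square pot at (297,225), and the bystanders unmoved. Next I descend and grasp.

Request:
servo_tool --rows '[[[-0.04, -0.04, 0.2], [0, 0, 0]], [[0, 0, 0.5], [0, 0, 0]], [[0, 0, 0.6], [0, 0, 0]], [[0, 0, 0.6], [0, 0, 0]], [[0, 0, 0.4], [0, 0, 0]], [[0, 0, 0.2], [0, 0, 0]], [[0, 0, 0.15], [0, 0, 0]], [[0, 0, 0.08], [0, 0, 0]], [[0, 0, 0], [0, 0, 0]], [[0, 0, 0], [0, 0, 0]]]'

```text
time: 15.15
tcp_pos: [0.4406, 0.1, 0.1063]
orientation: [-180.0, -0.1, -30.0]
force: [0.3, 0.3, -1.2]
width: 0.351
finger_force: 0.0
```

Request:
servo_tool --rows '[[[0, 0, 0], [0, 0, 0]], [[0, 0, 0], [0, 0, 0]], [[0, 0, 0], [0, 0, 0]], [[0, 0, 0], [0, 0, 0]], [[0, 0, 0], [0, 0, 0]], [[0, 0, 0], [0, 0, 0]]]' --claw -1 --force 40

```text
time: 15.75
tcp_pos: [0.4405, 0.1001, 0.106]
orientation: [-180.0, -0.0, -30.0]
force: [1.0, 2.5, 3.0]
width: 0.154
finger_force: 39.9
```

```bash
python3 go.py .4887 -.1953 .2453 1.7
```

```text
t 15.75 tcp [0.4405 0.1001 0.106 ] [-1.7997e+02 -3.0000e-02 -3.0000e+01] F [1.  2.5 3. ] w 0.154 ff 39.9 j6 117.7
shift@target [ 0.789  5.933 -2.786] shift@now [ 3.79   4.632 -2.787] turn [-5.000e-03 -1.000e-02 -7.924e+00]
```

Request:
servo_tool --rows '[[[0, 0, -0.1], [0, 0, 0]], [[0, 0, -0.3], [0, 0, 0]], [[0, 0, -0.5], [0, 0, 0]], [[0, 0, -0.6], [0, 0, -0.4]], [[0, 0, -0.6], [0, 0, -0.92]], [[0, 0, -0.6], [0, 0, -1]], [[0, 0, -0.5], [0, 0, -1]], [[0, 0, -0.2], [0, 0, -1]], [[0, 0, 0], [0, 0, -1]], [[0, 0, 0], [0, 0, -1]], [[0, 0, 0], [0, 0, -1]], [[0, 0, 0], [0, 0, -0.6]]]'

```text
time: 16.95
tcp_pos: [0.4397, 0.0999, 0.2754]
orientation: [180.0, 0.1, 1.8]
force: [-0.4, -0.4, -3.5]
width: 0.155
finger_force: 39.9
```

Request:
servo_tool --rows '[[[0.01, 0.2, 0], [0, 0, 0]], [[0.05, 0.4, 0], [0, 0, 0]], [[0.08, 0.6, 0], [0, 0, 0]], [[0.09, 0.65, 0], [0, 0, 0]], [[0.09, 0.65, 0], [0, 0, 0]], [[0.09, 0.65, 0], [0, 0, 0]], [[0.09, 0.65, 0], [0, 0, 0]], [[0.09, 0.65, 0], [0, 0, 0]], [[0.08, 0.6, 0], [0, 0, 0]], [[0.06, 0.45, 0], [0, 0, 0]], [[0.05, 0.3, 0], [0, 0, 0]], [[0.01, 0.13, 0], [0, 0, 0]]]'

```text
time: 18.15
tcp_pos: [0.4882, -0.1966, 0.2753]
orientation: [-180.0, 0.1, 1.6]
force: [-0.4, 1.1, -3.4]
width: 0.158
finger_force: 39.9
```

Request:
servo_tool --rows '[[[0, 0, 0], [0, 0, 0]], [[0, 0, 0], [0, 0, 0]]]'

```text
time: 18.35
tcp_pos: [0.4883, -0.1945, 0.2758]
orientation: [-180.0, 0.0, 1.7]
force: [-0.4, 0.6, -3.6]
width: 0.153
finger_force: 39.9
```

```bash
python3 go.py .4887 -.1953 .136 1.7
```

```text
t 18.35 tcp [ 0.4883 -0.1945  0.2758] [-1.7998e+02  2.0000e-02  1.7100e+00] F [-0.4  0.6 -3.6] w 0.153 ff 39.9 j6 53.7
shift@target [0.008 0.017 2.795] shift@now [0.009 0.018 2.795] turn [-0.006  0.004  0.002]
```

Request:
servo_tool --rows '[[[0.01, 0.02, 0.2], [0, 0, 0]], [[0, 0, 0.4], [0, 0, 0]], [[0, 0, 0.4], [0, 0, 0]], [[0, 0, 0.3], [0, 0, 0]], [[0, 0, 0.2], [0, 0, 0]], [[0, 0, 0.1], [0, 0, 0]], [[0, 0, 0], [0, 0, 0]], [[0, 0, 0], [0, 0, 0]]]'

```text
time: 19.15
tcp_pos: [0.4892, -0.1963, 0.1963]
orientation: [180.0, -0.1, 1.7]
force: [0.0, 0.7, -3.1]
width: 0.156
finger_force: 39.9
```

```bash
python3 go.py .4887 -.1953 .136 1.7; python3 - <<'E'
from h import *
im=vision.capture('side'); cv2.imwrite('pics/side5.png',im); t=vision.capture('top')
a=cv2.resize(im[70:200,225:340],(400,450),interpolation=cv2.INTER_CUBIC);b=cv2.resize(t[160:260,290:380],(400,450),interpolation=cv2.INTER_CUBIC)
cv2.imwrite('pics/c5.png',np.hstack([a,b]))
E
```

```text
t 19.15 tcp [ 0.4892 -0.1963  0.1963] [ 1.7996e+02 -5.0000e-02  1.6900e+00] F [ 0.   0.7 -3.1] w 0.156 ff 39.9 j6 53.6
shift@target [-0.01  -0.02   1.206] shift@now [-0.011 -0.02   1.206] turn [ 0.009 -0.013 -0.002]
```

View pics/c5.png

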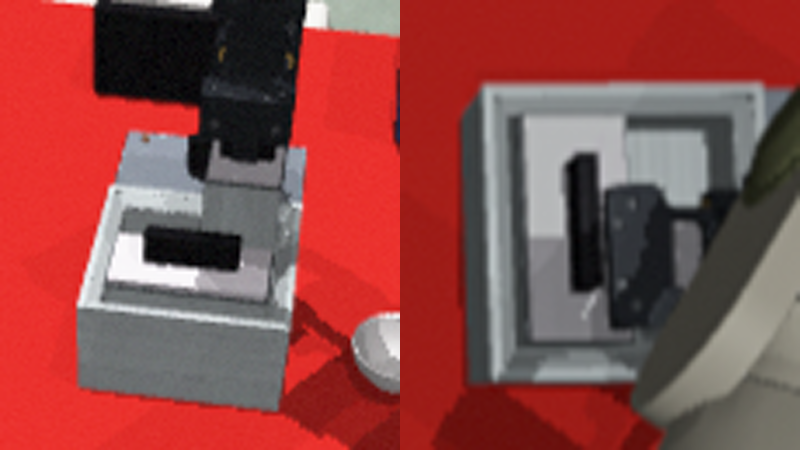

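The crops show the pan level on the +y side of the well. The square pot hangs upright behind it, clear of the pan and the walls. I'm lowering it.

Request:
servo_tool --rows '[[[-0.01, -0.01, 0.1], [0, 0, 0]], [[0, 0, 0.2], [0, 0, 0]], [[0, 0, 0.2], [0, 0, 0]], [[0, 0, 0.2], [0, 0, 0]], [[0, 0, 0.15], [0, 0, 0]], [[0, 0, 0.1], [0, 0, 0]], [[0, 0, 0.08], [0, 0, 0]], [[0, 0, 0.06], [0, 0, 0]], [[0, 0, 0.04], [0, 0, 0]], [[0, 0, 0.0], [0, 0, 0]], [[0, 0, 0], [0, 0, 0]]]'

```text
time: 20.35
tcp_pos: [0.4886, -0.1958, 0.1394]
orientation: [180.0, -0.0, 1.7]
force: [0.5, 0.6, -3.0]
width: 0.154
finger_force: 39.9
```

```bash
python3 go.py .4887 -.1953 .136 1.7
```

```text
t 20.35 tcp [ 0.4886 -0.1958  0.1394] [ 1.7999e+02 -2.0000e-02  1.6800e+00] F [ 0.5  0.6 -3. ] w 0.154 ff 39.9 j6 53.6
shift@target [ 0.003 -0.01   0.068] shift@now [ 0.003 -0.01   0.068] turn [ 0.003 -0.005 -0.004]
```

Request:
servo_tool --rows '[[[0, 0, 0.02], [0, 0, 0]], [[0, 0, 0.02], [0, 0, 0]], [[0, 0, 0.02], [0, 0, 0]], [[0, 0, 0.01], [0, 0, 0]], [[0, 0, 0], [0, 0, 0]], [[0, 0, 0], [0, 0, 0]]]'

```text
time: 20.95
tcp_pos: [0.4885, -0.1957, 0.136]
orientation: [180.0, -0.0, 1.7]
force: [-0.9, 0.9, 0.9]
width: 0.159
finger_force: 39.9
```

```bash
python3 go.py .4375 .312 .270 1.7
```

```text
t 20.95 tcp [ 0.4885 -0.1957  0.136 ] [ 1.7999e+02 -1.0000e-02  1.6900e+00] F [-0.9  0.9  0.9] w 0.159 ff 39.9 j6 53.6
shift@target [ -0.719 -10.18   -2.68 ] shift@now [ -0.72  -10.179  -2.682] turn [ 0.002 -0.004 -0.003]
```

Request:
servo_tool --rows '[[[0, 0, 0], [0, 0, 0]], [[0, 0, 0], [0, 0, 0]], [[0, 0, 0], [0, 0, 0]], [[0, 0, -0.2], [0, 0, 0]], [[0, 0, -0.5], [0, 0, 0]], [[0, 0, -0.7], [0, 0, 0]], [[0, 0, -0.7], [0, 0, 0]], [[-0.02, -0.2, -0.4], [0, 0, 0]], [[-0.03, -0.4, -0.18], [0, 0, 0]], [[-0.04, -0.6, 0], [0, 0, 0]], [[-0.05, -0.7, 0], [0, 0, 0]], [[-0.05, -0.7, 0], [0, 0, 0]]]' --claw -0.4

```text
time: 22.15
tcp_pos: [0.4748, -0.065, 0.2706]
orientation: [180.0, -0.1, 1.6]
force: [1.4, 0.9, -0.5]
width: 0.3
finger_force: 0.0
```

Request:
servo_tool --rows '[[[-0.05, -0.7, 0], [0, 0, 0]], [[-0.05, -0.7, 0], [0, 0, 0]], [[-0.05, -0.7, 0], [0, 0, 0]], [[-0.05, -0.7, 0], [0, 0, 0]], [[-0.05, -0.7, 0], [0, 0, 0]], [[-0.05, -0.7, 0], [0, 0, 0]], [[-0.05, -0.7, 0], [0, 0, 0]], [[-0.05, -0.7, 0], [0, 0, 0]], [[-0.05, -0.7, 0], [0, 0, 0]], [[-0.04, -0.6, 0], [0, 0, 0]], [[-0.03, -0.4, 0], [0, 0, 0]], [[-0.02, -0.2, 0], [0, 0, 0]]]' --claw 0.25

```text
time: 23.35
tcp_pos: [0.4367, 0.3094, 0.2703]
orientation: [-180.0, -0.0, 1.8]
force: [0.2, 0.2, -0.2]
width: 0.626
finger_force: 0.0
```

Request:
servo_tool --rows '[[[0, 0, 0], [0, 0, 0]], [[0, 0, 0], [0, 0, 0]]]'

```text
time: 23.55
tcp_pos: [0.4372, 0.3073, 0.27]
orientation: [180.0, -0.0, 1.7]
force: [0.0, -0.5, -0.8]
width: 0.625
finger_force: 0.0
```

```bash
python3 go.py .4375 .312 .110 1.7; python3 - <<'E'
from fit import *
im={n:vision.capture(n) for n in('top','side')}
for n in im: cv2.imwrite(f'pics/{n}6.png',im[n])
E
```

```text
t 23.55 tcp [0.4372 0.3073 0.27  ] [ 1.7999e+02 -1.0000e-02  1.6700e+00] F [ 0.  -0.5 -0.8] w 0.625 ff 0.0 j6 110.7
shift@target [ 0.008 -0.093  3.2  ] shift@now [ 0.007 -0.094  3.2  ] turn [ 0.003 -0.002 -0.008]
```

View pics/side6.png

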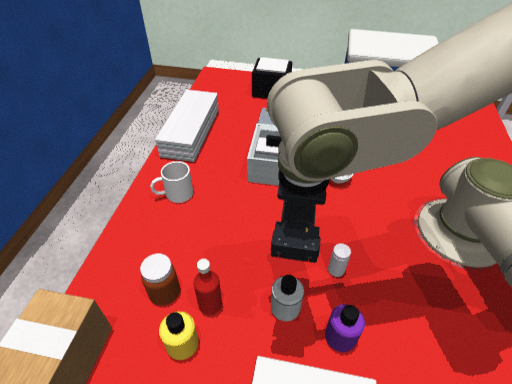

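The gripper is above the steel round pot at (287,298). The purple pot (345,328) and yellow pot (180,335) are clear of it. I'm descending.

Request:
servo_tool --rows '[[[0.01, -0.09, 0.2], [0, 0, 0]], [[0, 0, 0.5], [0, 0, 0]], [[0, 0, 0.6], [0, 0, 0]], [[0, 0, 0.6], [0, 0, 0]], [[0, 0, 0.5], [0, 0, 0]], [[0, 0, 0.3], [0, 0, 0]], [[0, 0, 0.2], [0, 0, 0]], [[0, 0, 0.15], [0, 0, 0]], [[0, 0, 0.13], [0, 0, 0]], [[0, 0, 0], [0, 0, 0]], [[0, 0, 0], [0, 0, 0]]]'

```text
time: 24.75
tcp_pos: [0.4377, 0.3126, 0.1111]
orientation: [-180.0, -0.0, 1.7]
force: [0.0, -0.1, -0.1]
width: 0.625
finger_force: 0.0
```

Request:
servo_tool --rows '[[[0, 0, 0], [0, 0, 0]], [[0, 0, 0], [0, 0, 0]], [[0, 0, 0], [0, 0, 0]], [[0, 0, 0], [0, 0, 0]], [[0, 0, 0], [0, 0, 0]], [[0, 0, 0], [0, 0, 0]]]' --claw -1 --force 40

```text
time: 25.35
tcp_pos: [0.4376, 0.3124, 0.111]
orientation: [180.0, -0.0, 1.7]
force: [-0.5, -1.5, 4.3]
width: 0.35
finger_force: 40.0
```

```bash
python3 go.py .5587 -.1933 .280 1.7
```

```text
t 25.35 tcp [0.4376 0.3124 0.111 ] [ 1.7999e+02 -2.0000e-02  1.6800e+00] F [-0.5 -1.5  4.3] w 0.35 ff 40.0 j6 111.2
shift@target [ 2.121 10.181 -3.38 ] shift@now [ 2.125 10.181 -3.378] turn [ 0.002 -0.006 -0.004]
```

Request:
servo_tool --rows '[[[0, 0, -0.1], [0, 0, 0]], [[0, 0, -0.3], [0, 0, 0]], [[0, 0, -0.5], [0, 0, 0]], [[0, 0, -0.6], [0, 0, 0]], [[0, 0, -0.6], [0, 0, 0]], [[0, 0, -0.6], [0, 0, 0]], [[0, 0, -0.5], [0, 0, 0]], [[0.04, 0.2, -0.2], [0, 0, 0]], [[0.08, 0.4, 0], [0, 0, 0]], [[0.12, 0.55, 0], [0, 0, 0]], [[0.14, 0.65, 0], [0, 0, 0]], [[0.14, 0.65, 0], [0, 0, 0]]]'

```text
time: 26.55
tcp_pos: [0.4667, 0.1891, 0.2794]
orientation: [180.0, 0.2, 1.7]
force: [0.6, 0.2, -6.4]
width: 0.355
finger_force: 40.0
```

Request:
servo_tool --rows '[[[0.14, 0.65, 0], [0, 0, 0]], [[0.14, 0.65, 0], [0, 0, 0]], [[0.14, 0.65, 0], [0, 0, 0]], [[0.14, 0.65, 0], [0, 0, 0]], [[0.14, 0.65, 0], [0, 0, 0]], [[0.14, 0.65, 0], [0, 0, 0]], [[0.14, 0.65, 0], [0, 0, 0]], [[0.14, 0.65, 0], [0, 0, 0]], [[0.14, 0.65, 0], [0, 0, 0]], [[0.14, 0.65, 0], [0, 0, 0]], [[0.1, 0.5, 0], [0, 0, 0]], [[0.06, 0.3, 0], [0, 0, 0]]]'

```text
time: 27.75
tcp_pos: [0.5553, -0.1739, 0.2791]
orientation: [-179.9, 0.1, 1.6]
force: [-0.0, -0.3, -5.0]
width: 0.352
finger_force: 40.0
```

Request:
servo_tool --rows '[[[0.04, 0.2, 0], [0, 0, 0]], [[0, 0, 0], [0, 0, 0]], [[0, 0, 0], [0, 0, 0]], [[0, 0, 0], [0, 0, 0]]]'

```text
time: 28.15
tcp_pos: [0.558, -0.1806, 0.2809]
orientation: [-180.0, 0.0, 1.8]
force: [-0.7, -0.6, -5.4]
width: 0.351
finger_force: 40.0
```

```bash
python3 go.py .5587 -.1933 .141 1.7
```

```text
t 28.15 tcp [ 0.558  -0.1806  0.2809] [-179.98    0.      1.76] F [-0.7 -0.6 -5.4] w 0.351 ff 40.0 j6 58.7
shift@target [0.007 0.255 2.798] shift@now [0.007 0.255 2.798] turn [-0.005  0.     0.014]
```

Request:
servo_tool --rows '[[[0, 0.13, 0], [0, 0, 0]], [[0.01, 0.12, 0.2], [0, 0, 0]], [[0, 0, 0.3], [0, 0, 0]], [[0, 0, 0.3], [0, 0, 0]], [[0, 0, 0.3], [0, 0, 0]], [[0, 0, 0.2], [0, 0, 0]], [[0, 0, 0.1], [0, 0, 0]], [[0, 0, 0], [0, 0, 0]], [[0, 0, 0], [0, 0, 0]], [[0, 0, 0], [0, 0, 0]]]'

```text
time: 29.15
tcp_pos: [0.5592, -0.1943, 0.2114]
orientation: [180.0, -0.1, 1.7]
force: [0.9, -0.1, -5.6]
width: 0.354
finger_force: 40.0
```

```bash
python3 go.py .5587 -.1933 .141 1.7; python3 - <<'E'
from h import *
im=vision.capture('side'); cv2.imwrite('pics/side7.png',im); t=vision.capture('top')
a=cv2.resize(im[70:200,225:340],(400,450),interpolation=cv2.INTER_CUBIC);b=cv2.resize(t[160:260,290:380],(400,450),interpolation=cv2.INTER_CUBIC)
cv2.imwrite('pics/c7.png',np.hstack([a,b]))
E
```

```text
t 29.15 tcp [ 0.5592 -0.1943  0.2114] [ 1.7996e+02 -7.0000e-02  1.6900e+00] F [ 0.9 -0.1 -5.6] w 0.354 ff 40.0 j6 57.7
shift@target [-0.009 -0.02   1.409] shift@now [-0.011 -0.021  1.409] turn [ 0.011 -0.017 -0.004]
```

View pics/c7.png

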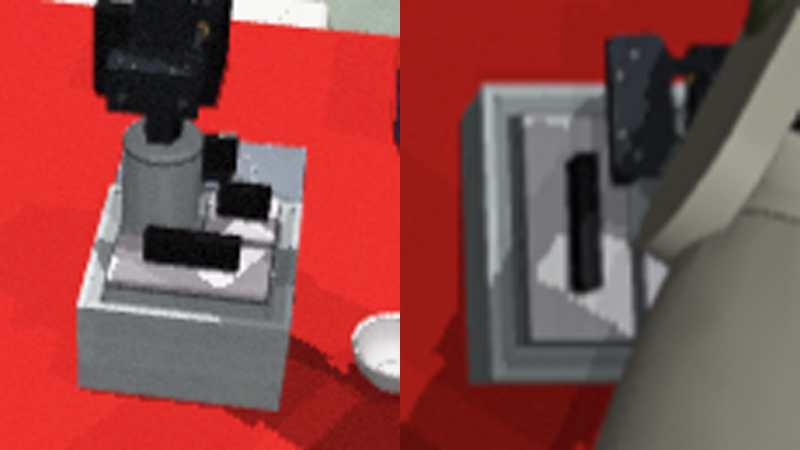

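The crops show the round pot hanging upright beside the square pot, lined up with the free corner. I'm lowering it.

Request:
servo_tool --rows '[[[-0.01, -0.01, 0.1], [0, 0, 0]], [[0, 0, 0.2], [0, 0, 0]], [[0, 0, 0.2], [0, 0, 0]], [[0, 0, 0.2], [0, 0, 0]], [[0, 0, 0.2], [0, 0, 0]], [[0, 0, 0.15], [0, 0, 0]], [[0, 0, 0.1], [0, 0, 0]], [[0, 0, 0.08], [0, 0, 0]], [[0, 0, 0.06], [0, 0, 0]], [[0, 0, 0.04], [0, 0, 0]], [[0, 0, 0], [0, 0, 0]], [[0, 0, 0], [0, 0, 0]]]'

```text
time: 30.45
tcp_pos: [0.5585, -0.1937, 0.1445]
orientation: [180.0, -0.0, 1.7]
force: [0.3, 0.5, -5.1]
width: 0.35
finger_force: 40.0
```

```bash
python3 go.py .5587 -.1933 .141 1.7
```

```text
t 30.45 tcp [ 0.5585 -0.1937  0.1445] [ 1.7999e+02 -2.0000e-02  1.6800e+00] F [ 0.3  0.5 -5.1] w 0.35 ff 40.0 j6 57.7
shift@target [ 0.004 -0.008  0.069] shift@now [ 0.004 -0.008  0.069] turn [ 0.003 -0.005 -0.004]
```

Request:
servo_tool --rows '[[[0, 0, 0.02], [0, 0, 0]], [[0, 0, 0.02], [0, 0, 0]], [[0, 0, 0.02], [0, 0, 0]], [[0, 0, 0.01], [0, 0, 0]], [[0, 0, 0], [0, 0, 0]], [[0, 0, 0], [0, 0, 0]]]'

```text
time: 31.05
tcp_pos: [0.5585, -0.1938, 0.141]
orientation: [180.0, -0.0, 1.7]
force: [-0.9, -0.9, -2.3]
width: 0.349
finger_force: 40.0
```

```bash
python3 go.py .5278 -.3029 .220 14.6
```

```text
t 31.05 tcp [ 0.5585 -0.1938  0.141 ] [ 1.7998e+02 -2.0000e-02  1.6800e+00] F [-0.9 -0.9 -2.3] w 0.349 ff 40.0 j6 57.7
shift@target [-1.145  1.958 -1.58 ] shift@now [-0.678  2.165 -1.579] turn [ 0.005 -0.006 -3.229]
```

Request:
servo_tool --rows '[[[0, 0, 0.01], [0, 0, 0]], [[0, 0, 0.005], [0, 0, 0]], [[0, 0, 0], [0, 0, 0]], [[0, 0, 0], [0, 0, 0]]]'

```text
time: 31.45
tcp_pos: [0.5586, -0.1939, 0.1409]
orientation: [179.9, -0.1, 1.7]
force: [-1.6, 0.6, 5.4]
width: 0.349
finger_force: 40.0
```

Request:
servo_tool --rows '[[[0, 0, 0], [0, 0, 0]], [[0, 0, 0], [0, 0, 0]], [[0, 0, 0], [0, 0, 0]], [[0, 0, -0.2], [0, 0, 0]], [[0, 0, -0.4], [0, 0, 0]], [[0, 0, -0.6], [0, 0, -0.6]], [[0, 0, -0.4], [0, 0, -0.9]], [[0, 0, -0.2], [0, 0, -0.9]], [[0, 0, 0], [0, 0, -0.83]], [[-0.2, 0.35, 0], [0, 0, 0]], [[-0.3, 0.5, 0], [0, 0, 0]], [[-0.3, 0.5, 0], [0, 0, 0]]]' --claw -0.1

```text
time: 32.65
tcp_pos: [0.5366, -0.2697, 0.2309]
orientation: [180.0, -0.0, 14.7]
force: [1.1, 0.1, -0.9]
width: 0.457
finger_force: 0.0
```

Request:
servo_tool --rows '[[[-0.2, 0.35, 0], [0, 0, 0]], [[-0.14, 0.26, 0], [0, 0, 0]], [[0, 0, 0], [0, 0, 0]], [[0, 0, 0], [0, 0, 0]], [[0, 0, 0], [0, 0, 0]]]'

```text
time: 33.15
tcp_pos: [0.5283, -0.3019, 0.2302]
orientation: [-180.0, -0.0, 14.7]
force: [-0.4, -0.5, 0.1]
width: 0.45
finger_force: 0.0
```

```bash
python3 go.py .5278 -.3029 .113 14.6;  python3 - <<'E'
from h import *
im=vision.capture('side'); t=vision.capture('top')
a=cv2.resize(im[70:200,225:340],(400,450),interpolation=cv2.INTER_CUBIC);b=cv2.resize(t[160:260,290:380],(400,450),interpolation=cv2.INTER_CUBIC)
cv2.imwrite('pics/c8.png',np.hstack([a,b]))
E
```

```text
t 33.15 tcp [ 0.5283 -0.3019  0.2302] [-1.7999e+02 -1.0000e-02  1.4670e+01] F [-0.4 -0.5  0.1] w 0.45 ff 0.0 j6 34.4
shift@target [-0.015  0.017  2.344] shift@now [-0.016  0.017  2.344] turn [-0.002 -0.003  0.017]
```

View pics/c8.png

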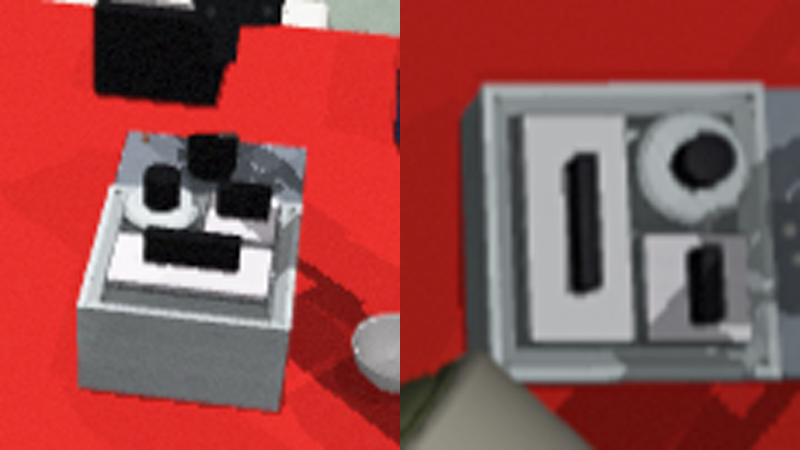

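All three inserts sit level and side by side in the well: the top crop shows the pan (575,230), round pot (690,165) and square pot (700,290). Now for the dial.

Request:
servo_tool --rows '[[[-0.01, 0.02, 0.2], [0, 0, 0]], [[0, 0, 0.4], [0, 0, 0]], [[0, 0, 0.4], [0, 0, 0]], [[0, 0, 0.4], [0, 0, 0]], [[0, 0, 0.3], [0, 0, 0]], [[0, 0, 0.2], [0, 0, 0]], [[0, 0, 0.2], [0, 0, 0]], [[0, 0, 0.14], [0, 0, 0]], [[0, 0, 0], [0, 0, 0]], [[0, 0, 0], [0, 0, 0]]]'

```text
time: 34.25
tcp_pos: [0.5279, -0.3041, 0.1183]
orientation: [180.0, -0.0, 14.6]
force: [-0.3, 0.3, -0.7]
width: 0.452
finger_force: 0.0
```

Request:
servo_tool --rows '[[[0, 0, 0], [0, 0, 0]], [[0, 0, 0], [0, 0, 0]], [[0, 0, 0], [0, 0, 0]], [[0, 0, 0], [0, 0, 0]], [[0, 0, 0], [0, 0, 0]], [[0, 0, 0], [0, 0, 0]]]' --claw -1 --force 25

```text
time: 34.85
tcp_pos: [0.5275, -0.3023, 0.1182]
orientation: [-179.8, 0.0, 14.6]
force: [-1.6, 7.8, 4.8]
width: 0.13
finger_force: 25.0
```

```bash
python3 go.py .5278 -.3029 .118 -37; python3 -c "
from h import *;s=robot.read_state();print(s['wrist_torque'])"
```

```text
t 34.85 tcp [ 0.5275 -0.3023  0.1182] [-1.798e+02  2.000e-02  1.463e+01] F [-1.6  7.8  4.8] w 0.13 ff 25.0 j6 34.3
shift@target [0.013 0.006 0.005] shift@now [0.003 0.014 0.005] turn [-0.044  0.026 12.908]
[ 1.26526635  0.29300407 -0.027822  ]
```

Request:
servo_tool --rows '[[[0, -0.03, 0], [0, 0, 0.4]], [[0, 0, 0], [0, 0, 1]], [[0, 0, 0], [0, 0, 1]], [[0, 0, 0], [0, 0, 1]], [[0, 0, 0], [0, 0, 1]], [[0, 0, 0], [0, 0, 1]], [[0, 0, 0], [0, 0, 1]], [[0, 0, 0], [0, 0, 1]]]'

```text
time: 35.65
tcp_pos: [0.5274, -0.3025, 0.1182]
orientation: [180.0, -0.0, -15.2]
force: [0.0, 1.2, 1.0]
width: 0.131
finger_force: 25.0
```

Request:
servo_tool --rows '[[[0, 0, 0], [0, 0, 1]], [[0, 0, 0], [0, 0, 1]], [[0, 0, 0], [0, 0, 1]], [[0, 0, 0], [0, 0, 1]], [[0, 0, 0], [0, 0, 1]], [[0, 0, 0], [0, 0, 0.6]], [[0, 0, 0], [0, 0, 0]], [[0, 0, 0], [0, 0, 0]]]'

```text
time: 36.45
tcp_pos: [0.5274, -0.3027, 0.1183]
orientation: [180.0, -0.0, -37.4]
force: [-2.2, -0.7, 3.1]
width: 0.134
finger_force: 25.0
```

```bash
python3 go.py .5278 -.3029 .118 -37; python3 -c "
from h import *;s=robot.read_state();print(s['wrist_torque'])"
```

```text
t 36.45 tcp [ 0.5274 -0.3027  0.1183] [ 1.7998e+02 -3.0000e-02 -3.7350e+01] F [-2.2 -0.7  3.1] w 0.134 ff 25.0 j6 86.4
shift@target [ 0.009 -0.003  0.005] shift@now [ 0.009 -0.003  0.005] turn [ 0.005 -0.007 -0.088]
[0.07379497 0.27826232 0.00927601]
```

Request:
servo_tool --rows '[[[0, 0, 0], [0, 0, 0]], [[0, 0, 0], [0, 0, 0]], [[0, 0, 0], [0, 0, 0]], [[0, 0, -0.3], [0, 0, 0]], [[0, 0, -0.6], [0, 0, 0]], [[0, 0, -0.7], [0, 0, 0]], [[0, 0, -0.7], [0, 0, 0]], [[0, 0, -0.4], [0, 0, 0]], [[-0.1, 0.4, 0], [0, 0, 0]], [[-0.1, 0.6, 0], [0, 0, 0]], [[-0.1, 0.6, 0], [0, 0, 0]], [[-0.1, 0.6, 0], [0, 0, 0]]]' --claw -0.2

```text
time: 37.65
tcp_pos: [0.4439, -0.3783, 0.2529]
orientation: [-180.0, 0.0, -37.4]
force: [-0.2, 0.3, -0.7]
width: 0.4
finger_force: 0.0
```

Request:
servo_tool --rows '[[[-0.1, 0.6, 0], [0, 0, 0]], [[-0.1, 0.6, 0], [0, 0, 0]], [[-0.1, 0.6, 0], [0, 0, 0]], [[-0.1, 0.4, 0], [0, 0, 0]], [[0, 0, 0], [0, 0, 0]], [[0, 0, 0], [0, 0, 0]], [[0, 0, 0], [0, 0, 0]]]'

```text
time: 38.35
tcp_pos: [0.3627, -0.4523, 0.253]
orientation: [-180.0, -0.0, -37.3]
force: [-0.5, -0.1, 0.7]
width: 0.398
finger_force: 0.0
```

```bash
python3 go.py .5278 -.3029 .118 -37; python3 - <<'E'
from h import *
t=vision.capture('top'); s=vision.capture('side')
a=cv2.resize(t[165:260,295:425],(520,380),interpolation=cv2.INTER_CUBIC)
cv2.imwrite('pics/c9.png',np.hstack([a,cv2.resize(s[90:200,235:315],(276,380),interpolation=cv2.INTER_CUBIC)]))
E
```

```text
t 38.35 tcp [ 0.3627 -0.4523  0.253 ] [-179.98   -0.    -37.34] F [-0.5 -0.1  0.7] w 0.398 ff 0.0 j6 64.4
shift@target [ 0.838 -4.374  2.7  ] shift@now [ 0.812 -4.378  2.701] turn [-0.005 -0.    -0.084]
```

View pics/c9.png

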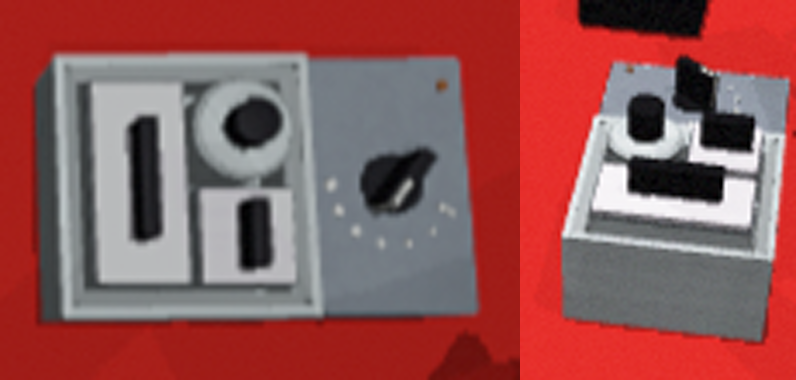

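The dial bar's ends, at about (385,208) and (432,152) in the crop, match the projected setting 4 of (392,201) and (432,146). All three inserts are seated level and nothing else has moved, so I'm handing in.

```bash
python3 -c "
from station import robot
print(robot.close_job())"
```

```text
the job is handed in; nothing more can be done
None
```

The long pan, square pot and round pot are seated level side by side in the well, the dial is turned to setting 4, and the job was handed in at about 38 s; no verdict came back.

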